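Lay the takeaway carton in the pickup bay

TASK

On the doughnut shop's counter a slim takeaway carton stands on end across one end line of the marked pickup bay. Push it over towards the middle of the bay so that it lies flat on its broad face inside the marked frame, then push the lying carton sideways until its long side is flush against the low steel rail, still inside the frame. Only push: never grasp, lift or carry the carton, and leave the other things on the counter where they are.

Things in the scene. Friction and masses are not known exactly. Their poses are not given: they have to be found in the camera images.
- carton_center (a point): centre of a loose closed cardboard carton, plain label on both broad faces, 90 (x) x 60 (y) x 190 mm (z), 0.22-0.42 kg, evenly packed. Its axes are the box's: z long, y normal to the broad faces. It starts upright on its end (centre 95 mm up), y roughly along the bay's y axis, its middle about on one of the bay's end lines (which one varies). Lying flat, its centre is 30 mm up.
- bay: fixed bay: rectangle of thin flat dark lines on the white counter; origin at its middle, z = 0. Long axis y: end lines at y = -135 and +135 mm. Near line at x = -95 mm; along the far side a steel rail, 22 mm high, 12 thick, 300 long, inner face at x = +95 mm, 3 mm high foot behind it. +x points roughly away from the robot. A flush lying carton has its centre at x = +50 mm.
- cup: bystander: loose white paper cup with lid, 84 mm across, 116 mm high, beyond the rail; origin at the centre of its underside
- shaker: bystander: loose glass shaker jar with steel cap, 60 mm across, 120 mm high, beyond the rail; origin at the centre of its underside
- napkins: bystander: loose steel napkin dispenser, 100 x 90 mm, 110 mm high, beyond the rail; origin at the centre of its underside
- sample: bystander: loose white plate, 124 mm across, with a brown doughnut on it, 40 mm high in all, off to one side of the bay; origin at the centre of its underside

How it is judged (in metres and radians):
On the way, in this order (a step that is already met when the one before it is completed fails the run):
1. the carton has been pushed over and lies flat on a broad face inside the marked frame, not yet against the rail ((angle between carton_center's own y axis and vertical below 0.06 rad or angle between carton_center's own y axis and vertical above 3.08 rad) and height (world z) of carton_center below 0.036 m and y of carton_center in the frame of bay between -0.04 and 0.04 m and x of carton_center in the frame of bay between -0.052 and 0.042 m), for 0.1 s.
2. the lying carton has been pushed flush against the rail ((angle between carton_center's own y axis and vertical below 0.06 rad or angle between carton_center's own y axis and vertical above 3.08 rad) and height (world z) of carton_center below 0.036 m and y of carton_center in the frame of bay between -0.04 and 0.04 m and x of carton_center in the frame of bay between 0.044 and 0.056 m and angle between the z axis of carton_center and the y axis of bay, either way round below 0.045 rad), for 0.2 s.
At the end, for the whole second after the job is handed in: The carton lies flat on a broad face and at rest, its long side along the rail (within 0.045 rad) and its centre within 6 mm of the flush position, wholly between the two end lines (centre within 40 mm of the bay's middle along y) (all of step 2 and linear speed of carton below 0.01 m/s); the robot touches nothing.
It fails at once if the carton is lifted clear of the counter (height (world z) of carton_center above 0.115 m or (angle between carton_center's own z axis and vertical above 1 rad and height (world z) of carton_center above 0.1 m) or (angle between carton_center's own z axis and vertical above 1.45 rad and height (world z) of carton_center above 0.052 m)).
It fails at once if the lidded paper cup is moved more than 15 mm or tipped (distance of cup from where it was at the start of the episode above 0.015 m or angle between cup's own z axis and vertical above 0.2 rad).
It fails at once if the glass shaker is moved more than 15 mm or tipped (distance of shaker from where it was at the start of the episode above 0.015 m or angle between shaker's own z axis and vertical above 0.2 rad).
It fails at once if the napkin dispenser is moved more than 15 mm or tipped (distance of napkins from where it was at the start of the episode above 0.015 m or angle between napkins's own z axis and vertical above 0.2 rad).
It fails at once if the plate with the doughnut is moved more than 15 mm or tipped (distance of sample from where it was at the start of the episode above 0.015 m or angle between sample's own z axis and vertical above 0.2 rad).
It also fails if it takes over 45 s, if anything falls off the work surface, if the arm or the gripper's body presses on something with over 40 N, if the wrist force passes 120 N, or if a joint passes its speed limit or range.

ROBOT

A 6-joint arm with a two-finger parallel gripper is mounted at the origin on the work surface. World frame = base frame: x ahead of the robot, y to its left, z up, the work surface at z = 0. Lengths are in mm, angles in rad, forces in N, time in s.
With the tool pointing down it reaches from about 350 to 975 mm from the base axis. Payload 7.1 kg.
Tool frame: the origin (TCP) lies on the front face of the gripper's body, between the roots of the fingers; the fingertips stand 80 mm ahead of it and the grasp point (between the pads) lies 61 mm ahead of it (env.tips_ahead is the distance from the TCP to the fingertips, in mm); z points along the fingers, y is the line along which they close (so a half turn about z gives the same grasp; the last joint's range is limited). The gripper opens to 88 mm and grips with 3 to 60 N. Pads are 20 mm wide; open, the fingers measure 115 mm over their backs; the gripper's body (75 mm by 178 mm) begins 61 mm behind the grasp point.
Start: joints at [1.249, 0.423, 1.63, -0, 1.089, -0.019], TCP at [186.34, 596.559, 302.675] pointing down, gripper open.
Joint ranges: [-3, 3], [-0.9, 2.11], [0.09, 2.58], [-1.31, 4.45], [0.11, 2.69], [-2.54, 2.54]. Speed limits (rad/s): [2.39, 2.39, 3.01, 3.14, 3.14, 3.14].

INTERFACE

Orientations are given as a unit quaternion [x, y, z, w].
In Python, from station import env, set_gripper, viewer, workorder gives the robot as it stands. Calls block until the motion is done:
- env.reach(position, orientation): joint-space move of the TCP to a pose.
- env.move_l(position, rot=None, rate=150, f_stop=None): straight line of the TCP; rot=None keeps the orientation; rate is the mean speed in mm/s. With f_stop (N) it stops when the force on the tool has changed by that much, and returns True; else False.
- env.move_joints(angles): joint-space move.
- set_gripper(opening): finger opening in mm; the grip force is fixed at half the most; returns when the fingers have stopped.
- env.hold(seconds).
- env.ik(position, orientation): joint angles nearest the present ones, or None.
- env.read_state(): the state.
- viewer.camera(name): name is "scene" or "top" or "wrist"; returns the picture (384x512x3 uint8, blue, green, red); there is no depth.
- viewer.camera_params(name): a dict with "fx", "fy", "cx", "cy" (pixels), "pose" (4x4, takes a point from camera to world coordinates); the wrist camera has in their place "tool_from_camera" (4x4, takes a point from camera to tool coordinates, whose origin is the TCP and whose axes are the flange's). Camera axes: x right, y up, looking along -z (the intrinsics and any distortion apply to the point x, -y, -z); pixel columns grow to the right and rows downward; lengths in mm; the calibration is good to about 2 mm. A picture is of the moment at which its call begins: read the wrist's pose just before it. camera_params takes no time and is no camera call.
A pose or a line that the arm cannot do raises env.IKError and nothing moves.
- workorder.sign_off(): hands the job in; it is judged then, once.
The state is a dict: "time_s": time; "qpos": joint angles; "dq": joint speeds; "tau": joint torques, N m; "tool_pos": TCP position; "orientation": TCP orientation; "force": force on the tool from outside, world axes, zero at the start; "wrist_torque": the same for the moment, N m; "width": finger opening in mm; "grip_force": force on a finger pad.
Only numpy, scipy, OpenCV 4.12 (cv2) and the standard library are available. Lean on these libraries where they do the work, as an engineer would, in place of code of your own. Each camera call takes 0.05 s, during which the arm holds its last target. There are 200 camera calls.

## Working session

There is one attempt and no reset: what is moved stays moved. The work goes in short steps, each a Python script; the robot and the scene stay as the last script left them, time stands still between calls to the robot, and variables do not carry over. Pictures are saved under pics/ and viewed, at most 10 in all, crops included, and the job is handed in when it is done.

```bash
ls; mkdir -p pics
python3 - <<'E'
from station import env, viewer
import cv2, numpy as np
np.set_printoptions(precision=3,suppress=True)
for n in ("scene","top"):
    cv2.imwrite(f"pics/{n}0.png",viewer.camera(n)); print(n,viewer.camera_params(n))
print(viewer.camera_params("wrist")); print(env.read_state())
E
```

```text
pics
scene {'fx': 477.55413377034625, 'fy': 477.55413377034625, 'cx': 255.98610570890114, 'cy': 192.9433939878324, 'pose': array([[  -0.868,   -0.329,    0.372, 1014.312],
       [   0.497,   -0.554,    0.668,  621.883],
       [  -0.014,    0.765,    0.644,  777.016],
       [   0.   ,    0.   ,    0.   ,    1.   ]])}
top {'fx': 373.2221879012798, 'fy': 373.2221879012798, 'cx': 247.07328813123905, 'cy': 193.30748787957523, 'pose': array([[  -0.009,    0.997,   -0.079,  526.943],
       [  -1.   ,   -0.008,    0.011,  -88.743],
       [   0.011,    0.079,    0.997, 1144.388],
       [   0.   ,    0.   ,    0.   ,    1.   ]])}
{'fx': 317.56227513665857, 'fy': 317.56227513665857, 'cx': 259.03377406757215, 'cy': 194.75474308904697, 'tool_from_camera': array([[  0.   ,   0.97 ,   0.241,  65.448],
       [  1.   ,  -0.   ,  -0.   ,  -0.089],
       [ -0.   ,   0.241,  -0.97 , -82.289],
       [  0.   ,   0.   ,   0.   ,   1.   ]])}
{'time_s': 0.1, 'qpos': array([ 1.249,  0.424,  1.631,  0.   ,  1.089, -0.019]), 'dq': array([-0.001, -0.   , -0.004, -0.   , -0.002, -0.001]), 'tau': array([  0.   , -54.561, -27.433,   0.064,   0.019,  -0.   ]), 'tool_pos': array([186.212, 596.208, 301.987]), 'orientation': array([ 0.151,  0.989, -0.001, -0.   ]), 'force': array([-0.137,  0.326, -1.461]), 'wrist_torque': array([ 0.007,  0.001, -0.022]), 'grip_force': 0.0, 'width': 87.75390478658957}
```

View pics/scene0.png

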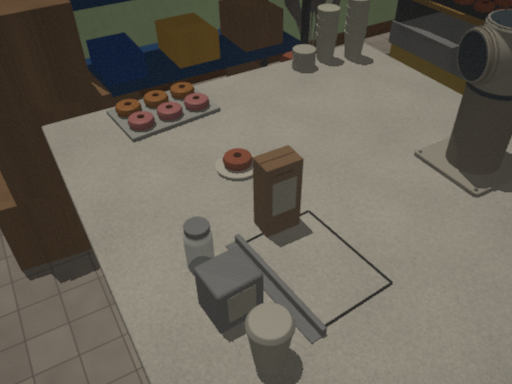

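View pics/top0.png

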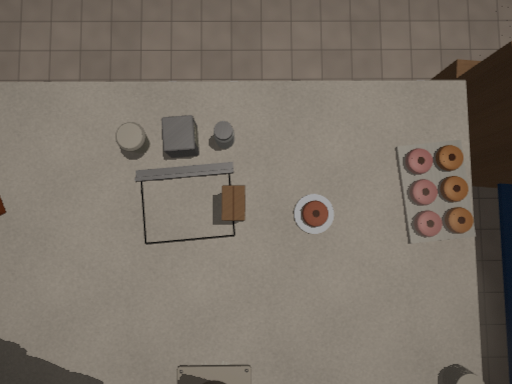

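Top view: carton's top is at about (233,203), across the right-hand end line (x≈232). Near corners of the bay are at about (146,243) and (235,236), the rail runs from (136,176) to (233,168), and the plate is at (314,214). Scene view: bay corners at (308,214), (387,278) and (325,320), carton top corners around (255..300,150..180). I'll enlarge both for pixel accuracy.

Run:
```python
import cv2
a=cv2.imread("pics/top0.png")[150:260,120:270]; b=cv2.imread("pics/scene0.png")[140:335,190:400]
cv2.imwrite("pics/topc.png",cv2.convertScaleAbs(cv2.resize(a,None,fx=5,fy=5,interpolation=cv2.INTER_CUBIC),alpha=1.4))
cv2.imwrite("pics/scenec.png",cv2.convertScaleAbs(cv2.resize(b,None,fx=3,fy=3,interpolation=cv2.INTER_CUBIC),alpha=1.4))
```

```text
(no output)
```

View pics/topc.png

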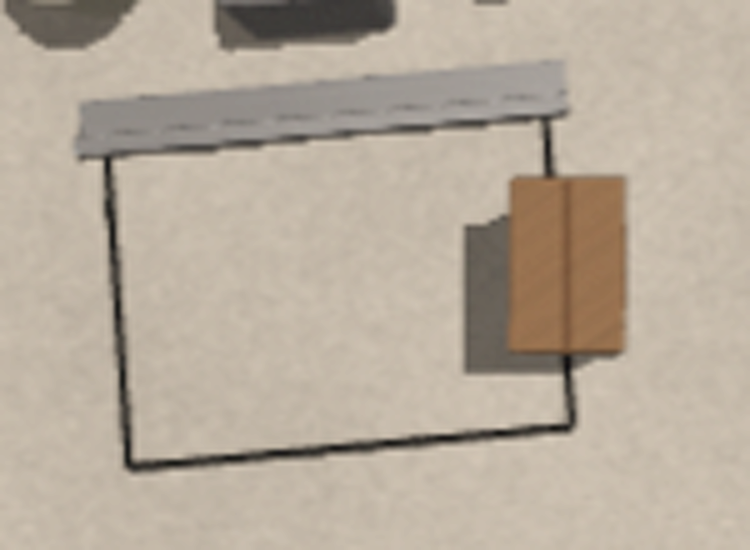

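View pics/scenec.png

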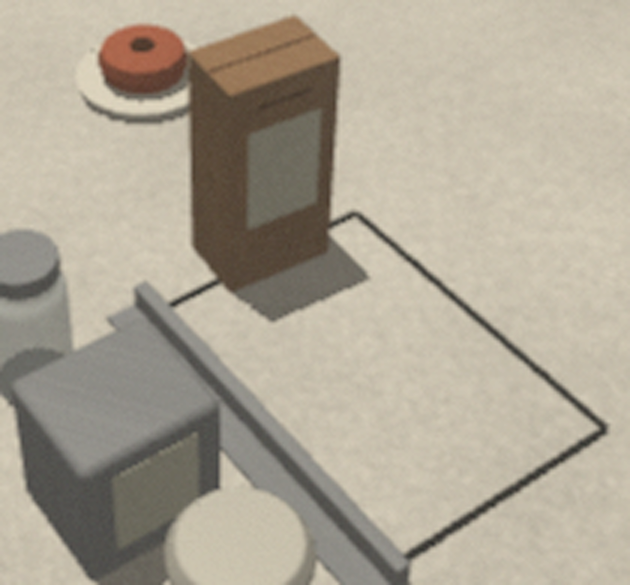

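Crops: bay corners in the top crop are at (130,466), (572,427), (546,118), (108,157), carton top at (510,178), (625,177), (624,352), (509,352). In the scene crop the near corners are at (355,213) and (604,429), carton top at (190,52), (295,17), (339,58), (232,97). Triangulating these next.

```bash
cat > h.py <<'E'
import numpy as np, cv2
from station import env, viewer
np.set_printoptions(precision=2,suppress=True)
def ray(cam,uv):
    p=viewer.camera_params(cam); T=p["pose"]
    d=T[:3,:3]@np.array([(uv[0]-p["cx"])/p["fx"],-(uv[1]-p["cy"])/p["fy"],-1])
    return T[:3,3],d/np.linalg.norm(d)
def plane(cam,uv,z=0):
    o,d=ray(cam,uv); return o+d*(z-o[2])/d[2]
def tri(a,b):
    (o1,d1),(o2,d2)=ray("top",a),ray("scene",b)
    s=np.linalg.lstsq(np.c_[d1,-d2],o2-o1,rcond=None)[0]
    p,q=o1+s[0]*d1,o2+s[1]*d2; return (p+q)/2,np.linalg.norm(p-q)
T=lambda u,v:((u+.5)/5-.5+120,(v+.5)/5-.5+150)
S=lambda u,v:((u+.5)/3-.5+190,(v+.5)/3-.5+140)
E
python3 - <<'E'
from h import *
for n,a,b in [("NR",(572,427),(355,213)),("NL",(130,466),(604,429)),
  ("c far-left",(510,178),(232,97)),("c far-right",(625,177),(190,52)),("c near-right",(624,352),(295,17)),("c near-left",(509,352),(339,58))]:
    p,e=tri(T(*a),S(*b)); print(n,p,e)
print("far lines top z0",plane("top",T(546,118)),plane("top",T(108,157)))
print("plate",plane("top",(314,214),5), "c bottom scene far-left, far-right,near-left",plane("scene",S(232,291)),plane("scene",S(194,245)),plane("scene",S(328,250)))
# bay frame
a=[plane("top",T(572,427)),plane("top",T(130,466))]; b=[plane("scene",S(355,213)),plane("scene",S(604,429))]
print(a,b)
E
```

```text
NR [490.83 -61.12   1.28] 0.6210153413297335
NL [469.62 206.91   1.51] 0.43624650359038103
c far-left [623.49 -33.98 189.11] 1.4721554243977215
c far-right [623.1  -92.86 189.75] 2.3884857496247847
c near-right [534.59 -92.4  188.23] 0.4499225399459554
c near-left [535.41 -33.92 188.52] 1.2521156037606316
far lines top z0 [680.41 -45.95   0.  ] [658.16 223.37   0.  ]
plate [ 552.31 -305.72    5.  ] c bottom scene far-left, far-right,near-left [620.43 -37.22  -0.  ] [620.23 -95.92   0.  ] [532.81 -37.63   0.  ]
[array([490.53, -60.9 ,   0.  ]), array([469.38, 207.45,   0.  ])] [array([490.23, -62.41,  -0.  ]), array([468.76, 205.99,   0.  ])]
```

Bay origin is about (574.7, 80.5) at yaw 0.078 rad. The measured end line (269 mm) and width (190 mm) match the text. The carton's centre is (579, -63.5) at yaw about 0, and its top measures 189 mm high. I'll tip it with a two-finger push along +y near its top.

```bash
cat >> h.py <<'E'
from scipy.spatial.transform import Rotation as R
def down(a): return (R.from_euler("z",a)*R.from_euler("x",np.pi)).as_quat()
YAW=.078; O=np.array([574.7,80.5])
def bay(x,y): c,s=np.cos(YAW),np.sin(YAW); return O+np.array([c*x-s*y,s*x+c*y])
def tobay(p): c,s=np.cos(YAW),np.sin(YAW); d=np.asarray(p)[:2]-O; return np.array([c*d[0]+s*d[1],-s*d[0]+c*d[1]])
def st(): 
    s=env.read_state(); print(round(s["time_s"],2),s["tool_pos"],s["force"])
E
python3 - <<'E'
from h import *
from station import set_gripper
q=down(np.pi/2)
env.reach([579,-170,330],q); set_gripper(40); st()
env.move_l([579,-170,240],rate=150)
env.move_l([579,-112,240],rate=120)
print(env.move_l([579,-20,240],rate=60,f_stop=20)); st()
env.hold(.5)
cv2.imwrite("pics/top1.png",viewer.camera("top")); cv2.imwrite("pics/scene1.png",viewer.camera("scene"))
a=cv2.imread("pics/top1.png")[120:270,110:270]; b=cv2.imread("pics/scene1.png")[140:335,190:400]
f=lambda i,k:cv2.convertScaleAbs(cv2.resize(i,None,fx=k,fy=k,interpolation=cv2.INTER_CUBIC),alpha=1.4)
cv2.imwrite("pics/scene1c.png",f(b,3))
st()
E
```

```text
4.0 [ 579.   -170.03  330.01] [0.25 0.81 0.2 ]
False
7.07 [579.   -20.31 240.01] [-0.73  0.71  0.87]
7.67 [579.01 -20.01 240.02] [-0.07  0.35  0.36]
```

View pics/scene1c.png

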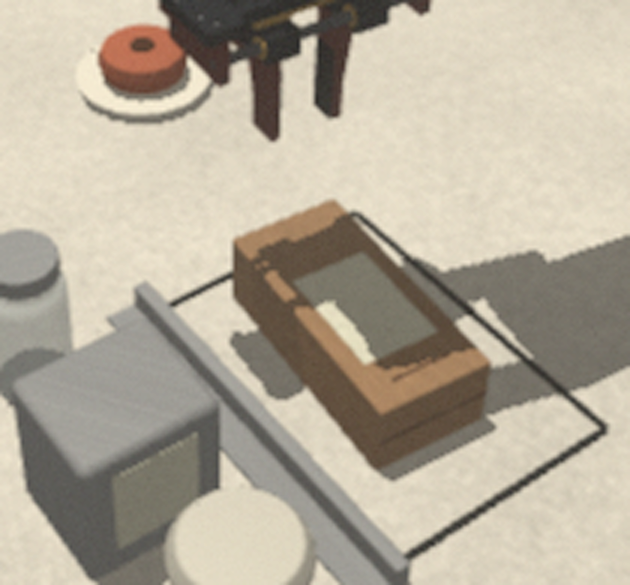

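The carton lies flat inside the frame. Its top corners in the scene crop are at about (235,240), (333,202), (488,366), (384,414), and its lower corner is near (380,466).

Run:
```python
from h import *
P=[plane("scene",S(*c),60) for c in [(235,240),(333,202),(488,366),(384,414)]]
for p in P: print(p,tobay(p))
print("c",np.mean(P,0),tobay(np.mean(P,0)), "low",plane("scene",S(380,466)), "yaw", [np.arctan2(*(-(b-a)[:1]),(b-a)[1])-YAW for a,b in((P[0],P[3]),(P[1],P[2]))])
```

```text
[622.34 -29.88  60.  ] [  38.9  -113.76]
[537.89 -28.07  60.  ] [ -45.16 -105.37]
[540.65 159.33  60.  ] [-27.81  81.24]
[623.49 157.86  60.  ] [54.67 73.33]
c [581.09  64.81  60.  ] [  5.15 -16.14] low [619.08 154.23   0.  ] yaw [np.float64(-0.08408476684289654), np.float64(-0.09272162815389576)]
```

Run:
```python
from h import *
from station import set_gripper
P=lambda x,z:[*bay(x,-16),z]
q=down(np.pi+YAW)
env.move_l([560,-20,300],rate=200)
env.reach(P(-115,200),q); set_gripper(88); st()
env.move_l(P(-115,98),rate=150)
env.move_l(P(-60,98),rate=120)
print(env.move_l(P(2,98),rate=30,f_stop=14)); st(); s=env.read_state(); print(tobay(s["tool_pos"]))
env.hold(.3); st()
cv2.imwrite("pics/scene2.png",viewer.camera("scene"))
b=cv2.imread("pics/scene2.png")[140:335,190:400]
cv2.imwrite("pics/scene2c.png",cv2.convertScaleAbs(cv2.resize(b,None,fx=3,fy=3,interpolation=cv2.INTER_CUBIC),alpha=1.4))
```

```text
10.35 [461.28  55.59 200.  ] [1.24 0.17 0.03]
True
13.38 [567.85  63.82  97.45] [-0.03 -0.44  0.68]
[ -8.13 -16.09]
13.68 [566.83  63.72  96.87] [ 0.1  -0.38  0.59]
```

View pics/scene2c.png

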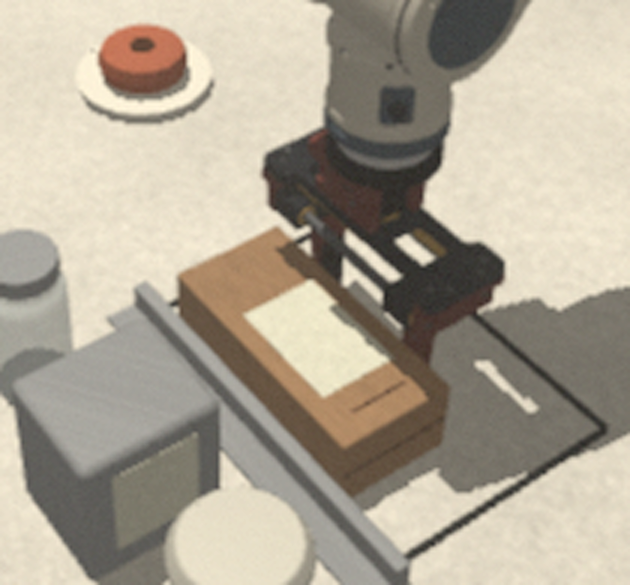

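The carton sits along the rail with its top far edge running from (180,275) to (345,447), parallel to the rail. The other corners are at (278,228) and (447,383). I'll check the numbers and seat it with one more slow push.

Run:
```python
from h import *
C=[plane("scene",S(*c),60) for c in [(180,275),(278,228),(447,383),(345,447)]]
for p in C: print(tobay(p))
print("c",tobay(np.mean(C,0)))
P=lambda x,z:[*bay(x,-16),z]
print(env.move_l(P(4,98),rate=10,f_stop=22)); st(); print(tobay(env.read_state()["tool_pos"]))
env.move_l(P(-60,98),rate=60); st()
env.move_l(P(-115,200),rate=200); env.hold(.3); st()
b=viewer.camera("scene"); cv2.imwrite("pics/scene3.png",b); b=b[140:335,190:400]
cv2.imwrite("pics/scene3c.png",cv2.convertScaleAbs(cv2.resize(b,None,fx=3,fy=3,interpolation=cv2.INTER_CUBIC),alpha=1.4))
```

```text
[  91.73 -106.69]
[   5.63 -106.07]
[ 4.24 76.83]
[91.73 79.8 ]
c [ 48.33 -14.04]
True
14.47 [568.45  63.81  96.63] [-0.29 -0.3  -0.2 ]
[ -7.54 -16.15]
15.48 [516.64  59.91  98.12] [-0.28  0.46 -0.63]
16.52 [461.27  55.58 199.2 ] [ 0.56  0.46 -0.36]
```

View pics/scene3c.png

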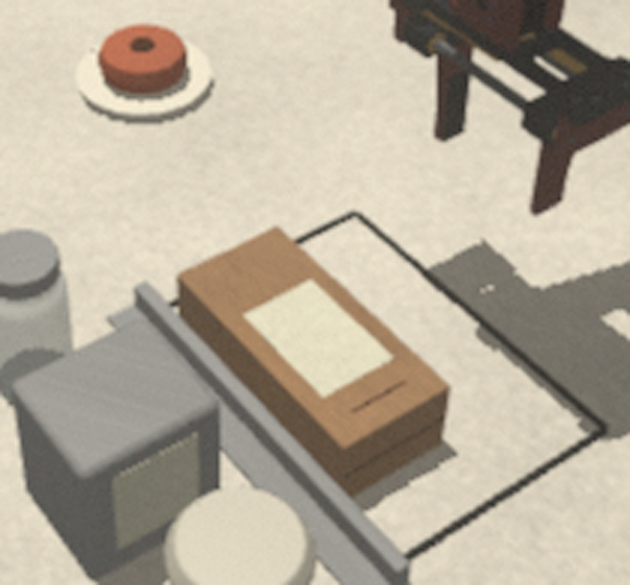

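The carton is still flush: its corners haven't moved from (180,275) and (345,447). A 22 N push moved the tool only 0.6 mm, so the rail is carrying it. The bay position is (48, -14) mm, parallel to the rail, and the bystanders look undisturbed.

```bash
python3 -c "
from station import workorder
print(workorder.sign_off())"
```

```text
the job is handed in; nothing more can be done
None
```

The carton was tipped flat inside the frame and pushed flush against the rail, measured at about x = 48, y = -14 mm in the bay frame; the job was handed in with the arm clear, and the sign-off returned no verdict.

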